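# Lid-switch check of a sprung drying chamber

### The job

Check the lid switch of the white drying chamber: take the black test probe out of its stand, touch its tip first onto the red-collared brass stud and then onto the blue-collared one, and put the probe back upright in its stand, fully down. Then lift the spring-closed lid by its yellow tab until the lid lies in line with the red pointer on the side scale, and finish there, still holding the lid at that angle with the fingers (it shuts if let go). Do not shift the pointer or knock the other things on the bench about.

Things in the scene. Friction and masses are not known exactly. Their poses are not given: they have to be found in the camera images.
- chamber: White drying chamber, 212 (x) x 170 (y) x 70 mm high without the lid, fixed to the bench. Origin: centre of the underside; x points from its front (robot side) to its back, y to its left, z up. Its front ledge (x -127 to -61 mm) is 38 mm high and carries the two studs, 55 mm either side of the middle. At its left (+y) side, 88 to 98 mm from the middle, an aluminium scale arc and the red pointer stand up to 190 mm above the bench.
- lid_hinge (a point): Middle of the lid's hinge line, fixed in the chamber at x +85 mm, y 0, z +80 mm; the hinge line runs along the chamber's y; axes as the chamber's.
- lid (a joint): Angle of the lid about its hinge, rad: 0 shut, grows as the front edge rises, stop at 1.2. A spring and its weight pull it shut at every angle: about 2.5 N upwards at the tab to start it, about 4 N at 0.8 rad.
- lid_tab (a point): Grip point of the lid: middle of the yellow tab that stands out from the middle of the lid's front edge, 172 mm from the hinge line. Tab 16 mm wide (y), 12 mm thick, 36 mm long; free space round and below it (with the lid shut its middle is 80 mm above the bench, 42 mm above the ledge). Grey lid plate 158 x 172 x 12 mm. Site axes turn with the lid: x runs along the lid from tab to hinge, y along the hinge line. Lid's mid plane passes through the hinge line.
- pointer (a joint): Angle of the red pointer about the same hinge line, rad, measured like the lid's: the lid is in line with the pointer when both joint values are equal. Set between 0.45 and 0.85; stays by friction.
- pointer_tip (a point): End of the red pointer on the left side of the chamber, 125 mm from the hinge line; its x axis runs along the pointer to the hinge line.
- red_stud_top (a point): Centre of the flat brass top (16 mm across) of the stud with the red collar (26 mm across), on the chamber's front ledge, left or right; 46 mm above the bench.
- blue_stud_top (a point): The same for the stud with the blue collar, at the other place.
- red_stud: The red-collared stud, fixed; origin under its centre, 8 mm below its top.
- blue_stud: The blue-collared stud, fixed; origin under its centre, 8 mm below its top.
- probe: Test probe, 116 mm long, 50 g, standing upright. Origin at the tip, z along the probe up to the handle's end. Steel pin 6 mm thick from the tip to 45 mm; flange 24 mm across from 45 to 52 mm; black round handle 18 mm across from 52 to 116 mm.
- probe_tip (a point): Tip of the probe (same point as its origin).
- probe_stand: Grey block 56 x 56 x 50 mm, fixed; origin under its centre. An upright 13 mm hole through its middle, mouth chamfered 3 mm, takes the probe's 6 mm pin; the flange rests on the block's top, the tip then 5 mm above the bench.
- beaker: Bystander: beaker 72 mm wide, 92 mm high; origin under its centre.
- yellow_cup: Bystander: sample cup with yellow lid, 61 x 59 mm high; origin under its centre.
- blue_vial: Bystander: vial with blue cap, 22 x 50 mm high; origin under its centre.
- timer: Bystander: white timer 66 x 66 x 20 mm; origin under its centre.
There are look-alikes about, which are no part of the job. Several things have the shape of the probe_stand; the one meant has the colours described above.

How it is judged:
By the outcome, as a careful person would: the job done as asked, in the order asked, and still so for the second after the job is handed in, while the arm keeps its last pose, push and grip.
It also fails if it takes over 67 s, if anything falls off the work surface, if the arm or the gripper's body presses on something with over 40 N, if the wrist force passes 120 N, or if a joint passes its speed limit or range.

### The arm

A 7-joint arm with a two-finger parallel gripper is mounted at the origin on a cart in front of the work surface, level with it; the furniture and walls round the work are solid. World frame = base frame: x ahead of the robot, y to its left, z up, the work surface at z = 0. Lengths are in m, angles in rad, forces in N, time in s.
With the tool pointing down it reaches from about 0.4 to 0.85 m from the base axis. Payload 10.4 kg.
Tool frame: the origin (TCP) lies on the centre line of the jaws, within the pads' length; the fingertips stand 11 mm ahead of it and the grasp point (between the pads) lies 8 mm behind it; z points along the fingers, y is the line along which they close (so a half turn about z gives the same grasp; the last joint's range is limited). The gripper opens to 87 mm and grips with 3 to 60 N. Pads are 19 mm wide; open, the fingers measure 117 mm over their backs; the gripper's body (75 mm by 190 mm) begins 51 mm behind the grasp point.
Start: joints at [1.22, 0.332, -0.065, 1.46, 0.022, 1.35, -0.088], TCP at [0.201, -0.592, 0.234] pointing down, gripper open.
Joint ranges: [-2.6, 2.6], [-0.5, 2.12], [-1.47, 1.34], [0.16, 2.42], [-1.27, 4.41], [0.06, 2.06], [-2.6, 2.6]. Speed limits (rad/s): [2.22, 2.22, 2.79, 2.79, 3.14, 3.14, 3.14].

### API

Orientations are given as a unit quaternion [x, y, z, w].
In Python, from bench import r gives the robot as it stands.
- The arm moves only by the shell command python3 -m pendant 'ROWS' [OPENING] [FORCE]. ROWS is JSON, a list of rows, each a list of 4 numbers: the shift along the tool's x, y, z in m, then the turn about the tool's z in rad. A call has 1 to 8 rows; each row shifts and turns the commanded pose from where the row before left it, along the tool's axes as they then stand; what a row does not reach is not made up. A row lasts 1/12 s, in which the tool goes at most 41.7 mm and 7.16 degrees, less where a joint would pass 70% of its speed; a pose out of reach is approached as far as the arm can. A call with a gripper value outside its range is refused whole. OPENING is the opening, from 0 (shut) to 1 (fully open), set as the call begins (- or left out, the last holds). The fingers move at their own pace and stop on an object; FORCE is the grip in N (left out, the last holds). Time passes only in rows, so rows that do not move let the fingers close. It gives the time, the measured TCP pose, the force, the opening and the grip force at its end, in the units of the state.
- r.read_state(): the state, without advancing time (a new reading comes with each control period).
- r.camera(name): name is "side" or "top" or "wrist"; returns a dict with "img" (480x640x3 uint8, red, green, blue), "camera_matrix" (3x3 intrinsics, pixels), "xyz" and "attitude" of the camera in the world. Camera axes: x right, y down, z forward; pixel columns grow to the right and rows downward; lengths in m; the calibration is good to about 2 mm. A picture is of the moment at which its call begins. There is no depth.
- r.close_job(): hands the job in; it is judged then, once.
Trained networks look in the newest picture that a camera, given by its name, has taken for a name from the list of things; names that differ only in an ending like _2 or _b are one class to them, and where a whole thing is asked for, a point or a joint stands for the part that bears it (a point fixed in the world has none). Each returns a list of dicts, best first, with "score" (0 to 1); they miss things now and then, are a little off and sometimes report something else, mostly with a low value. They report only what shows in the picture. A call takes as long as a camera call. They do not tell look-alikes from the thing itself.
- r.outline_of(thing, camera): "mask" (480x640 bool, what is visible of it) and "bbox" ([centre column, centre row, width, height] in pixels, round what is visible of it).
The state is a dict: "time": time; "joint_positions": joint angles; "joint_vel": joint speeds; "joint_torque": joint torques, N m; "ee_pos": TCP position; "eef_rot": TCP orientation; "ft_force": force on the tool from outside, world axes, zero at the start; "torque": the same for the moment, N m; "width": finger opening in m; "grip_force": force on a finger pad.
Only numpy, scipy, OpenCV 4.12 (cv2) and the standard library are available. Lean on these libraries where they do the work, as an engineer would, in place of code of your own. Each camera call takes 0.05 s, during which the arm holds its last target. There are 200 camera calls.

## Working session

There is one attempt and no reset: what is moved stays moved. The work goes in short steps, Python scripts to look and compute and a shell command to move; the robot and the scene stay as the last step left them, time stands still between calls to the robot, and variables do not carry over. Pictures are saved under pics/ and viewed, at most 10 in all, crops included, and the job is handed in when it is done.

```bash
ls; mkdir -p pics
python3 - <<'E'
from bench import r
import cv2
s=r.read_state(); print(s)
for n in("top","side"):
    c=r.camera(n); print(n,c["camera_matrix"],c["xyz"],c["attitude"])
    cv2.imwrite(f"pics/{n}1.png",c["img"][:,:,::-1])
    for t in ["chamber","lid","lid_tab","pointer","red_stud","blue_stud","probe","probe_stand","beaker","yellow_cup","blue_vial","timer"]:
        try: print(t,[(round(d["score"],2),[round(float(v),1) for v in d["bbox"]]) for d in r.outline_of(t,n)][:4])
        except Exception as e: print(t,e)
E
```

```text
pics
{'time': 0.0, 'joint_positions': array([ 1.22040994,  0.33286997, -0.06472072,  1.46095537,  0.02160907,
        1.3498853 , -0.0885245 ]), 'joint_vel': array([ 1.75412087e-04,  1.53700922e-03,  9.29121845e-05, -6.52461848e-04,
       -9.99491199e-04, -1.34653794e-03, -1.32679270e-03]), 'joint_torque': array([-7.07003874e-04, -6.23249316e+01,  2.40987906e-02, -3.89907110e+01,
       -6.13557757e-02,  3.96310701e-02,  1.52967373e-04]), 'ee_pos': array([ 0.20110094, -0.59136772,  0.23274846]), 'eef_rot': array([ 9.86597799e-01,  1.63169472e-01, -1.49515928e-04, -6.95073096e-04]), 'ft_force': array([0.07999175, 0.35716583, 0.07581565]), 'torque': array([-0.02305007,  0.00070816,  0.02240286]), 'grip_force': 0.0, 'width': 0.08692067419889991}
top [[507.14134445   0.         320.9558301 ]
 [  0.         507.14134445 236.02950828]
 [  0.           0.           1.        ]] [ 0.33347138 -0.01285741  1.31974915] [-0.69476233  0.7151629  -0.04983509  0.05799824]
chamber [(0.8, [286.3, 217.1, 84.4, 97.3]), (0.5, [287.4, 211.0, 78.1, 77.6])]
lid [(0.75, [286.9, 210.4, 76.7, 79.0])]
lid_tab
[... 688 characters left out ...]
[0.23739217 0.89440911 0.61614934] [-0.13491999  0.8468995  -0.50913234  0.07308968]
chamber []
lid []
lid_tab [(0.88, [272.5, 265.4, 99.3, 55.5])]
pointer [(0.71, [239.0, 269.1, 54.2, 37.9])]
red_stud [(0.67, [317.5, 300.9, 13.4, 8.6]), (0.55, [277.9, 281.4, 127.1, 88.7])]
blue_stud [(0.61, [328.1, 273.5, 15.5, 7.7])]
probe [(0.76, [301.0, 330.4, 10.7, 37.2]), (0.28, [318.2, 202.2, 18.6, 25.2])]
probe_stand [(0.85, [361.6, 365.4, 44.8, 52.5]), (0.72, [372.4, 322.3, 32.2, 39.8]), (0.65, [300.2, 362.2, 43.2, 45.5])]
beaker [(0.62, [210.7, 357.5, 46.7, 71.6])]
yellow_cup [(0.8, [319.4, 203.8, 18.2, 26.9])]
blue_vial [(0.5, [365.8, 213.7, 11.9, 18.3])]
timer [(0.61, [407.9, 234.8, 26.4, 15.0])]
```

Run:
```python
import cv2
a=cv2.imread("pics/top1.png");b=cv2.imread("pics/side1.png")
cv2.imwrite("pics/top1c.png",cv2.resize(a[150:350,150:480],None,fx=2.4,fy=2.4,interpolation=3))
cv2.imwrite("pics/side1c.png",cv2.resize(b[180:420,160:450],None,fx=2.4,fy=2.4,interpolation=3))
```

```text
(no output)
```

View pics/top1c.png

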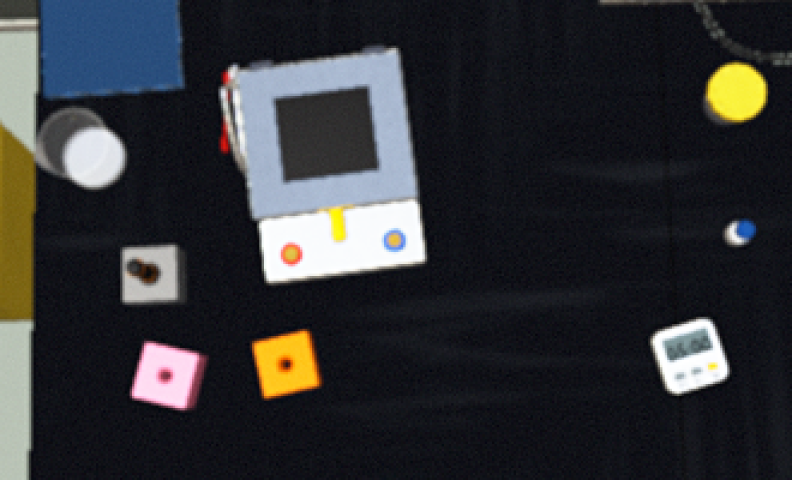

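View pics/side1c.png

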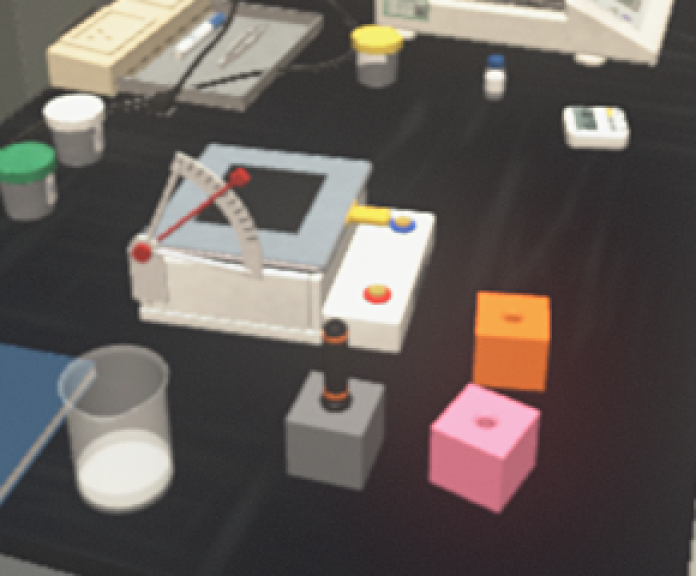

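The pictures show the grey stand with the black probe at top px (212, 263), the red stud on the left at (271, 255) and the blue one on the right at (314, 250). The pink and orange blocks are the look-alikes. I'll fit the poses next.

```bash
cat > h.py <<'E'
import numpy as np
from scipy.spatial.transform import Rotation as R
from scipy.optimize import least_squares
def proj(c,P):
    p=(np.atleast_2d(P)-c["xyz"])@R.from_quat(c["attitude"]).as_matrix(); q=p@c["camera_matrix"].T
    return q[:,:2]/q[:,2:]
def ray(c,uv,z):
    d=R.from_quat(c["attitude"]).as_matrix()@np.linalg.solve(c["camera_matrix"],[uv[0],uv[1],1]); o=np.array(c["xyz"])
    return o+d*(z-o[2])/d[2]
def loc(p,L):  # p=x,y,yaw
    return np.array([p[0],p[1],0])+np.atleast_2d(L)@R.from_euler('z',p[2]).as_matrix().T
def fit(obs,p0):
    f=lambda p:np.concatenate([(proj(c,loc(p,l))[0]-uv) for c,l,uv in obs])
    s=least_squares(f,p0,loss='soft_l1'); return s.x,f(s.x).reshape(-1,2)
E
python3 - <<'E'
from bench import r
from h import *
np.set_printoptions(precision=4,suppress=True)
t=r.camera("top");s=r.camera("side")
mm=lambda *a:np.array(a)/1000
ob=[(t,mm(-94,55,46),(271.1,255.6)),(t,mm(-94,-55,46),(314.6,250)),(t,mm(-127,85,38),(261.3,267.9)),(t,mm(-127,-85,38),(327.1,259.2)),(t,mm(-105,0,86),(291.2,250)),
(s,mm(-94,55,46),(317.1,302.1)),(s,mm(-94,-55,46),(327.9,273.3)),(s,mm(85,93,80),(219.2,285))]
p,e=fit(ob,[.35,.1,0]);print("chamber",p);print(e)
sts=lambda a:least_squares(lambda q:proj(s,loc(p,[.085-.125*np.cos(q[0]),.093,.08+.125*np.sin(q[0])]))[0]-(260,253.3),[.6])
q=sts(0);print("pointer",q.x,q.fun)
for n in("red","blue"): print(n,loc(p,mm(-94,55 if n=="red" else -55,46)))
print("tab",loc(p,mm(-87,0,80)))
m=r.outline_of("probe_stand","top")
for d in m: print(d["bbox"],ray(t,d["bbox"][:2],.05))
# stand corners, top face: crop px
C=np.array([[121,247],[177,246],[180,302],[122,303]])/2.4+150
print("stand corners",[ray(t,u,.05)[:2] for u in C], "mean",ray(t,C.mean(0),.05))
C=np.array([[313,374],[384,384],[365,436],[288,424]])/2.4+(160,180)
print("side stand",[ray(s,u,.05)[:2] for u in C], "mean",ray(s,C.mean(0),.05))
print("probe top: top",ray(t,np.array([135,267])/2.4+150,.121),"side",ray(s,np.array([335,326])/2.4+(160,180),.121))
print("flange side",ray(s,np.array([336,402])/2.4+(160,180),.055))
E
```

```text
chamber [0.586  0.0836 0.1086]
[[-0.584  -1.2739]
 [-1.0235 -1.6182]
 [-0.5838  1.221 ]
 [ 0.0136  0.7424]
 [ 0.2816  3.7765]
 [-0.6395 -2.4473]
 [-0.8947 -2.2646]
 [ 3.6715 -0.1752]]
pointer [0.8031] [ 3.5408 -3.7358]
red [[0.4866 0.1281 0.046 ]]
blue [[0.4986 0.0187 0.046 ]]
tab [[0.4996 0.0741 0.08  ]]
[269.4, 302.7, 26.5, 29.0] [0.3652 0.1319 0.05  ]
[218.6, 308.1, 27.0, 26.5] [0.3554 0.2585 0.05  ]
[215.8, 266.4, 26.2, 21.7] [0.4596 0.2659 0.05  ]
stand corners [array([0.495, 0.305]), array([0.4943, 0.2459]), array([0.4352, 0.2427]), array([0.4359, 0.3035])] mean [0.465  0.2742 0.05  ]
side stand [array([0.494 , 0.2531]), array([0.4407, 0.2472]), array([0.4362, 0.3036]), array([0.4912, 0.3092])] mean [0.4653 0.2791 0.05  ]
probe top: top [0.4655 0.2731 0.121 ] side [0.4658 0.2812 0.121 ]
flange side [0.4652 0.2823 0.055 ]
```

```bash
python3 -m pendant '[[0.02,-0.02,0,0.11],[0.02,-0.02,0,0.11],[0.03,-0.024,-0.003,0],[0.03,-0.024,-0.003,0],[0.03,-0.024,-0.003,0],[0.03,-0.024,-0.003,0],[0.03,-0.024,-0.003,0],[0.03,-0.024,-0.003,0]]' 1; python3 -m pendant '[[0.03,-0.024,0,0],[0.03,-0.024,0,0],[0.02,-0.03,0,0],[0,-0.035,0,0],[0,-0.035,0,0],[0,-0.035,0,0],[0,-0.035,0,0],[0,-0.035,0,0]]'; python3 -m pendant '[[0,-0.035,0,0],[0,-0.035,0,0],[0,-0.035,0,0],[0,-0.035,0,0],[0,-0.035,0,0],[0,-0.035,0,0],[0,-0.035,0,0],[0,-0.035,0,0]]'
```

```text
time: 2.12
ee_pos: [0.3935, -0.3785, 0.252]
eef_rot: [0.999, 0.054, 0.0, 0.0]
ft_force: [1.0, 0.1, 0.5]
width: 0.0868
grip_force: 0.0
time: 2.78
ee_pos: [0.4443, -0.1182, 0.2517]
eef_rot: [0.999, 0.054, 0.0, 0.0]
ft_force: [0.8, 0.3, -0.1]
width: 0.087
grip_force: 0.0
time: 3.45
ee_pos: [0.4141, 0.1602, 0.2519]
eef_rot: [0.999, 0.054, 0.001, 0.0]
ft_force: [1.1, -0.4, 0.6]
width: 0.0873
grip_force: 0.0
```

Run:
```python
from bench import r
from h import *
import cv2
w=r.camera("wrist");cv2.imwrite("pics/w1.png",w["img"][:,:,::-1])
s=r.read_state();print(s["ee_pos"],s["eef_rot"],s["joint_positions"]);print(w["xyz"],w["attitude"],w["camera_matrix"])
for t in ["red_stud","blue_stud","lid_tab","probe","probe_stand"]:
  print(t,[(round(d["score"],2),np.round(d["bbox"],1)) for d in r.outline_of(t,"wrist")][:4])
```

```text
[0.41261318 0.16719515 0.25225853] [ 9.98350952e-01  5.73888172e-02  8.98976635e-04 -1.04504048e-03] [ 0.35318957 -0.05533289 -0.796144    1.84430016 -0.04197106  1.33376438
 -1.88838171]
[0.49125778 0.16825488 0.40247311] [ 0.73684815 -0.66122136 -0.09340904  0.10543182] [[332.70236499   0.         320.58218775]
 [  0.         332.70236499 247.14720348]
 [  0.           0.           1.        ]]
red_stud [(0.89, array([355.1, 162.4,  19.1,  23.4])), (0.64, array([128.7,  28.5, 127.3,  57. ])), (0.18, array([423.6,  94. , 225. , 187.9]))]
blue_stud [(0.63, array([461.4, 162.9,  22.7,  22.2]))]
lid_tab [(0.77, array([428.6,  82.4, 208.3, 160.9]))]
probe [(0.69, array([198.8, 165.3,  42.1,  23.4])), (0.31, array([461.6, 161.7,  27.1,  24.4]))]
probe_stand [(0.94, array([216.4, 164.8,  66.6,  61.5])), (0.84, array([229.7, 256.5,  65. ,  66.6])), (0.67, array([335.6, 261.9,  56.4,  59.7]))]
```

View pics/w1.png

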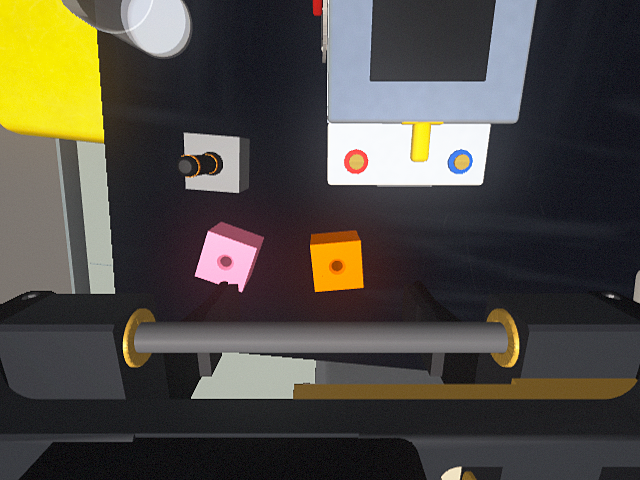

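Wrist view: red stud (356,161), blue stud (460,161), tab end (420,162), and the stand's top face spanning (184–240, 133–193) with the probe's top at (186,166).

Run:
```python
from bench import r
from h import *
import cv2
np.set_printoptions(precision=4,suppress=True)
w=r.camera("wrist");t=r.camera("top");s=r.camera("side")
img=w["img"].astype(int);hsv=cv2.cvtColor(w["img"],cv2.COLOR_RGB2HSV)
for n,(u,v) in dict(red=(356,161),blue=(460,161)).items():
    m=np.zeros((480,640),bool);m[v-16:v+17,u-16:u+17]=True
    m&=hsv[...,1]>90
    ys,xs=np.nonzero(m);c=(xs.mean(),ys.mean());print(n,c,len(xs),ray(w,c,.042))
for nm,z,pts in [("tabend",.086,[(420,162)]),("plateedge",.086,[(328,122),(519,123)]),("ledge",.038,[(328,185),(486,185)]),("standtop",.05,[(184,133),(241,137),(239,193),(185,190)]),("standmean",.05,[(212.2,163.2)]),("probetop",.121,[(186,166)]),("flange",.057,[(212,164)])]:
    print(nm,[ray(w,p,z)[:2] for p in pts])
def cen(cam,win):
    h=cv2.cvtColor(cam["img"],cv2.COLOR_RGB2HSV)
    u0,u1,v0,v1=win;m=np.zeros((480,640),bool);m[v0:v1,u0:u1]=True;m&=h[...,1]>90
    ys,xs=np.nonzero(m);return xs.mean(),ys.mean(),len(xs)
for nm,cam,win in [("redT",t,(263,279,248,263)),("blueT",t,(306,322,243,258)),("redS",s,(308,327,295,309)),("blueS",s,(319,337,269,279))]:
    c=cen(cam,win);print(nm,c,ray(cam,c[:2],.042))
```

```text
red (np.float64(352.9848812095032), np.float64(161.36501079913606)) 463 [0.4846 0.1298 0.042 ]
blue (np.float64(457.3744394618834), np.float64(161.31838565022423)) 446 [0.4963 0.021  0.042 ]
tabend [array([0.4916, 0.0727])]
plateedge [array([0.5169, 0.1609]), array([ 0.5343, -0.0088])]
ledge [array([0.4571, 0.153 ]), array([ 0.4753, -0.017 ])]
standtop [array([0.494 , 0.3025]), array([0.4963, 0.2457]), array([0.44  , 0.2455]), array([0.4371, 0.3019])]
standmean [array([0.4676, 0.274 ])]
probetop [array([0.468 , 0.2734])]
flange [array([0.4672, 0.272 ])]
redT (np.float64(nan), np.float64(nan), 0) [nan nan nan]
blueT (np.float64(314.28), np.float64(250.02), 50) [0.4948 0.0171 0.042 ]
redS (np.float64(316.85915492957747), np.float64(302.1830985915493), 71) [0.4849 0.1306 0.042 ]
blueS (np.float64(325.4727272727273), np.float64(272.6545454545454), 55) [0.5016 0.02   0.042 ]<stdin>:16: RuntimeWarning: Mean of empty slice.
  ret = ret.dtype.type(ret / rcount)
```

```bash
python3 -m pendant '[[0.02,-0.03,0,0],[0.02,-0.03,0,0],[0.02,-0.03,0.02,0],[0.007,-0.013,0.03,0],[0,0,0.01,0],[0,0,0,0],[0,0,0,0]]'
python3 - <<'E'
from bench import r
from h import *
import cv2
np.set_printoptions(precision=4,suppress=True)
w=r.camera("wrist");cv2.imwrite("pics/w2.png",w["img"][:,:,::-1])
print(r.read_state()["ee_pos"],r.read_state()["eef_rot"],r.read_state()["joint_positions"])
for t in ["probe","probe_stand","red_stud","blue_stud"]:
  for d in r.outline_of(t,"wrist")[:3]: print(t,round(d["score"],2),np.round(d["bbox"],1),ray(w,d["bbox"][:2],.05 if t[0]=="p" else .042))
E
```

```text
time: 4.48
ee_pos: [0.4702, 0.267, 0.1915]
eef_rot: [0.999, 0.053, -0.001, 0.0]
ft_force: [0.6, -0.1, 0.6]
width: 0.087
grip_force: 0.0
[0.4706 0.2671 0.1925] [0.9986 0.0531 0.0004 0.0002] [ 0.153   0.2854 -0.8754  1.7043  0.2301  1.2589 -2.2382]
probe 0.88 [303.9 252.8  28.   46.7] [0.4557 0.28   0.05  ]
probe_stand 0.84 [431.6 335.9  63.9  71.5] [0.3832 0.146  0.05  ]
probe_stand 0.65 [313.3 334.9  70.   83.8] [0.3719 0.2628 0.05  ]
probe_stand 0.58 [310.  236.7  69.   71.9] [0.4715 0.276  0.05  ]
red_stud 0.74 [466.  237.8  26.   26.9] [0.4839 0.1312 0.042 ]
blue_stud 0.63 [584.2 237.8  29.6  22.8] [0.4957 0.0215 0.042 ]
blue_stud 0.63 [464.4 237.4  24.6  26.1] [0.4841 0.1328 0.042 ]
```

View pics/w2.png

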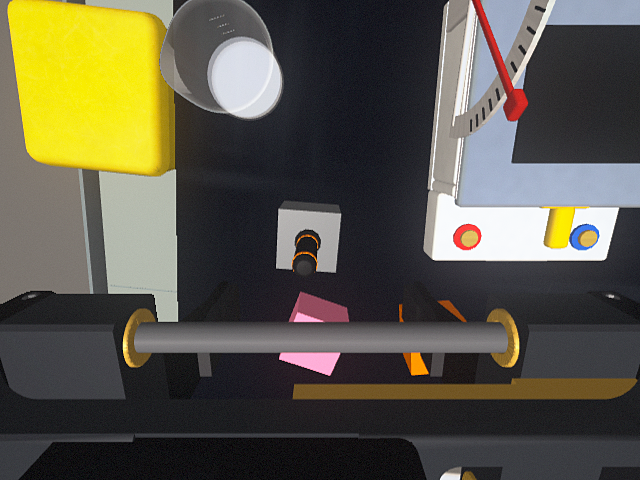

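Run:
```python
from bench import r
from h import *
np.set_printoptions(precision=4,suppress=True)
w=r.camera("wrist");s=r.read_state();p=np.array(s["ee_pos"]);Rt=R.from_quat(s["eef_rot"]).as_matrix()
print(p,w["xyz"], (w["xyz"]-p)@Rt)
for nm,z,u in [("probetop",.121,(304.5,267)),("flange",.057,(308.5,242)),("stand",.05,(307.5,240.5)),("tabend",.086,(557,248)),("red",.046,(467.5,237.5)),("blue",.046,(584.5,237))]:
    q=ray(w,u,z);print(nm,q,"tool shift",(q-p)@Rt)
```

```text
[0.4707 0.2677 0.1927] [0.5478 0.2755 0.3436] [ 0.0778  0.0005 -0.1508]
probetop [0.4681 0.2781 0.121 ] tool shift [-0.0016 -0.0106  0.0717]
flange [0.4691 0.2774 0.057 ] tool shift [-0.0008 -0.0099  0.1357]
stand [0.4685 0.2785 0.05  ] tool shift [-0.0013 -0.0111  0.1427]
tabend [0.4934 0.0773 0.086 ] tool shift [0.0021 0.1917 0.1067]
red [0.486  0.1319 0.046 ] tool shift [0.0005 0.1366 0.1467]
blue [0.498  0.0244 0.046 ] tool shift [0.0009 0.2448 0.1468]
```

```bash
python3 -m pendant '[[-0.001,-0.0105,0.02,0],[0,0,0.03,0],[0,0,0.03,0],[0,0,0.025,0],[0,0,0,0],[0,0,0,0]]'; python3 -m pendant '[[0,0,0,0],[0,0,0,0],[0,0,0,0],[0,0,0,0],[0,0,0,0],[0,0,0,0],[0,0,0,0],[0,0,0,0]]' 0 25
```

```text
time: 5.28
ee_pos: [0.4677, 0.2781, 0.0866]
eef_rot: [0.999, 0.054, -0.001, 0.0]
ft_force: [-0.1, -0.1, 0.4]
width: 0.087
grip_force: 0.0
time: 5.95
ee_pos: [0.468, 0.2785, 0.0866]
eef_rot: [0.999, 0.054, 0.0, 0.0]
ft_force: [-0.1, 0.4, -1.0]
width: 0.0418
grip_force: 0.0
```

```bash
python3 -m pendant '[[0,0,0,0],[0,0,0,0],[0,0,0,0],[0,0,0,0],[0,0,0,0],[0,0,0,0],[0,0,0,0]]'
```

```text
time: 6.53
ee_pos: [0.468, 0.2785, 0.0865]
eef_rot: [0.999, 0.054, -0.0, 0.0]
ft_force: [-0.3, 0.3, 0.0]
width: 0.0171
grip_force: 25.0
```

```bash
python3 -m pendant '[[0,0,-0.02,0],[0,0,-0.03,0],[0,0,-0.03,0],[0,0,-0.03,0],[0,0,0,0],[0,0,0,0]]'
python3 - <<'E'
from bench import r
from h import *
import cv2
np.set_printoptions(precision=4,suppress=True)
w=r.camera("wrist");si=r.camera("side");s=r.read_state();p=np.array(s["ee_pos"]);Rt=R.from_quat(s["eef_rot"]).as_matrix()
print(p,s["joint_positions"])
print(proj(w,p+Rt@[0,0,.0815]),proj(si,p+Rt@[0,0,.0815]),proj(si,p+Rt@[0,0,-.03]))
for t,n in (("probe","wrist"),("probe","side"),("red_stud","wrist"),("blue_stud","wrist")):
  for d in r.outline_of(t,n)[:2]: print(t,n,round(d["score"],2),np.round(d["bbox"],1))
a=np.hstack([w["img"][120:420,170:570],si["img"][180:480,170:570]])[:,:,::-1]
cv2.imwrite("pics/g.png",a)
E
```

```text
time: 7.03
ee_pos: [0.4688, 0.279, 0.1981]
eef_rot: [0.999, 0.054, 0.002, -0.0]
ft_force: [-0.5, 0.1, -1.2]
width: 0.0168
grip_force: 25.0
[0.4678 0.2781 0.1958] [ 0.1349  0.2936 -0.8824  1.6911  0.2364  1.2698 -2.2606]
[[320.8521 261.1416]] [[299.1802 317.7722]] [[298.4556 259.9237]]
probe wrist 0.94 [320.5 315.3  40.6 106.6]
probe wrist 0.24 [475.6 237.4  26.1  32.3]
probe side 0.81 [299.2 297.1  12.2  37.4]
red_stud wrist 0.92 [475.  236.2  23.4  25.9]
blue_stud wrist 0.65 [591.6 236.1  29.8  25. ]
```

View pics/g.png

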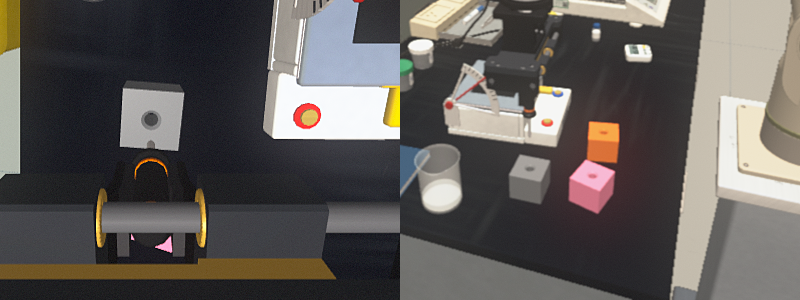

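The probe hangs upright in the jaws. In the wrist crop, the hole is at crop (151,120), which is px (321,240).

```bash
python3 -m pendant '[[0,0.025,0,0],[0,0.03,0,0],[0.0014,0.03,0,0],[0,0.03,0.01,0],[0,0.023,0.02,0],[0,0.01,0.01,0],[0,0,0,0],[0,0,0,0]]'
python3 - <<'E'
from bench import r
from h import *
import cv2
np.set_printoptions(precision=4,suppress=True)
w=r.camera("wrist");si=r.camera("side");s=r.read_state();p=np.array(s["ee_pos"]);Rt=R.from_quat(s["eef_rot"]).as_matrix()
print(p,s["ft_force"])
hsv=cv2.cvtColor(w["img"],cv2.COLOR_RGB2HSV)
print("tip w",proj(w,p+Rt@[0,0,.0815]),"tip s",proj(si,p+Rt@[0,0,.0815]))
for t in("red_stud","blue_stud"):
 for n,c in(("wrist",w),("side",si)):
  for d in r.outline_of(t,n)[:1]: q=ray(c,d["bbox"][:2],.042);print(t,n,round(d["score"],2),np.round(d["bbox"],1),q,(q-p)@Rt)
a=cv2.resize(w["img"][190:310,250:450],None,fx=2,fy=2);b=cv2.resize(si["img"][230:330,230:360][:, :],(390,300));o=np.zeros((300,800,3),np.uint8);o[:240,:400]=a;o[:,405:795]=b
cv2.imwrite("pics/red.png",o[:,:,::-1])
E
```

```text
time: 8.0
ee_pos: [0.4849, 0.1323, 0.1563]
eef_rot: [0.999, 0.054, -0.001, -0.0]
ft_force: [-0.6, 0.5, -0.5]
width: 0.0174
grip_force: 25.0
[0.4854 0.1337 0.1574] [-0.382  -0.0982 -0.232 ]
tip w [[317.7378 259.731 ]] tip s [[316.2276 288.8072]]
red_stud wrist 0.79 [322.1 248.9  25.9  30.8] [0.4839 0.1303 0.042 ] [-0.0019  0.0034  0.1154]
red_stud side 0.54 [315.3 300.4  12.    6.8] [0.4898 0.1259 0.042 ] [0.0034 0.0084 0.1154]
blue_stud wrist 0.91 [454.4 248.   34.3  31.3] [0.4966 0.0212 0.042 ] [-0.0013  0.1132  0.1153]
```

View pics/red.png

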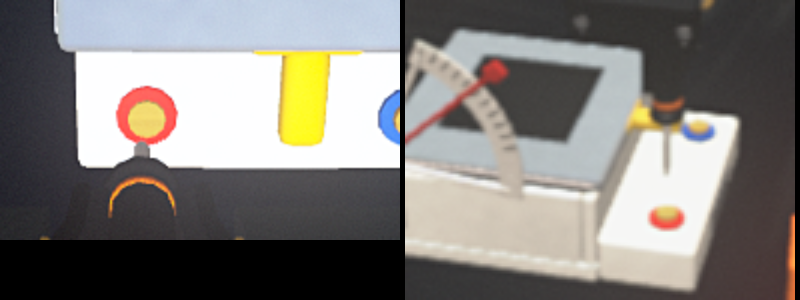

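```bash
python3 -m pendant '[[-0.001,0.0025,0.01,0],[0,0,0.012,0],[0,0,0.003,0],[0,0,0,0],[0,0,0,0]]'; python3 -m pendant '[[0,0,0.0015,0],[0,0,0.0015,0],[0,0,0.001,0],[0,0,0,0]]'
```

```text
time: 8.72
ee_pos: [0.4843, 0.1289, 0.1311]
eef_rot: [0.999, 0.054, -0.001, -0.0]
ft_force: [-0.4, -0.5, -0.3]
width: 0.0177
grip_force: 25.0
time: 9.05
ee_pos: [0.4846, 0.1289, 0.1275]
eef_rot: [0.999, 0.054, 0.0, 0.0]
ft_force: [-0.5, 0.2, -0.0]
width: 0.0174
grip_force: 25.0
```

```bash
python3 -m pendant '[[0,0,0.001,0],[0,0,0.001,0],[0,0,0,0]]'; python3 -m pendant '[[0,0,0.001,0],[0,0,0,0],[0,0,0,0]]'
```

```text
time: 9.3
ee_pos: [0.4852, 0.1291, 0.1265]
eef_rot: [0.999, 0.054, 0.001, 0.0]
ft_force: [-3.2, -0.9, 9.1]
width: 0.0176
grip_force: 25.0
time: 9.55
ee_pos: [0.4856, 0.1292, 0.1261]
eef_rot: [0.999, 0.054, 0.001, 0.0]
ft_force: [-2.6, -1.7, 13.5]
width: 0.017
grip_force: 25.0
```

Run:
```python
from bench import r
import cv2,numpy as np
w=r.camera("wrist");si=r.camera("side");print(r.read_state()["ft_force"])
a=cv2.resize(w["img"][220:300,280:380],None,fx=4,fy=4,interpolation=3);b=cv2.resize(si["img"][260:320,280:358],(390,300),interpolation=3);o=np.zeros((320,800,3),np.uint8);o[:,:400]=a;o[:300,405:795]=b
cv2.imwrite("pics/red2.png",o[:,:,::-1])
```

```text
[-3.65501185 -0.76367974 15.52111118]
```

View pics/red2.png

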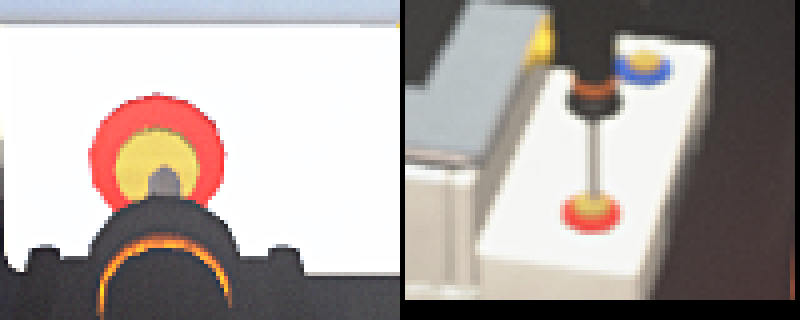

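```bash
python3 -m pendant '[[0,0,-0.015,0],[0,0,-0.025,0],[0,0,-0.025,0],[0,0,0,0],[0,0.025,0,0],[0,0.03,0,0],[0.001,0.03,0,0],[0,0.023,0,0]]'; python3 -m pendant '[[0,0,0.02,0],[0,0,0.025,0],[0,0,0.01,0],[0,0,0.003,0],[0,0,0,0],[0,0,0,0]]'; python3 -m pendant '[[0,0,0.0015,0],[0,0,0.0015,0],[0,0,0,0],[0,0,0,0]]'
```

```text
time: 10.32
ee_pos: [0.4973, 0.0191, 0.1894]
eef_rot: [0.999, 0.053, 0.0, 0.0]
ft_force: [1.4, 0.1, -1.1]
width: 0.017
grip_force: 25.0
time: 10.82
ee_pos: [0.4977, 0.0221, 0.1324]
eef_rot: [0.999, 0.054, 0.0, -0.0]
ft_force: [0.1, -0.4, 0.0]
width: 0.0172
grip_force: 25.0
time: 11.15
ee_pos: [0.4974, 0.0216, 0.1288]
eef_rot: [0.999, 0.054, 0.0, 0.0]
ft_force: [0.2, 0.4, -0.2]
width: 0.0174
grip_force: 25.0
```

```bash
python3 -m pendant '[[0,0,0.0015,0],[0,0,0.001,0],[0,0,0,0],[0,0,0,0]]'; python3 -m pendant '[[0,0,0.001,0],[0,0,0,0],[0,0,0,0]]';  python3 - <<'E'
from bench import r
import cv2,numpy as np
w=r.camera("wrist");si=r.camera("side");print(r.read_state()["ft_force"],r.read_state()["ee_pos"])
a=cv2.resize(w["img"][220:300,280:380],None,fx=4,fy=4,interpolation=3);b=cv2.resize(si["img"][240:300,290:368],(390,300),interpolation=3);o=np.zeros((320,800,3),np.uint8);o[:,:400]=a;o[:300,405:795]=b
cv2.imwrite("pics/blue.png",o[:,:,::-1])
E
```

```text
time: 11.48
ee_pos: [0.4978, 0.0217, 0.1268]
eef_rot: [0.999, 0.054, 0.001, 0.0]
ft_force: [-1.4, -0.0, 5.8]
width: 0.0173
grip_force: 25.0
time: 11.73
ee_pos: [0.4981, 0.0218, 0.1263]
eef_rot: [0.999, 0.054, 0.001, 0.0]
ft_force: [-2.3, -0.5, 12.4]
width: 0.0174
grip_force: 25.0
[-2.7733356  -0.65790347 12.14007507] [0.49808724 0.02171877 0.12633817]
```

View pics/blue.png

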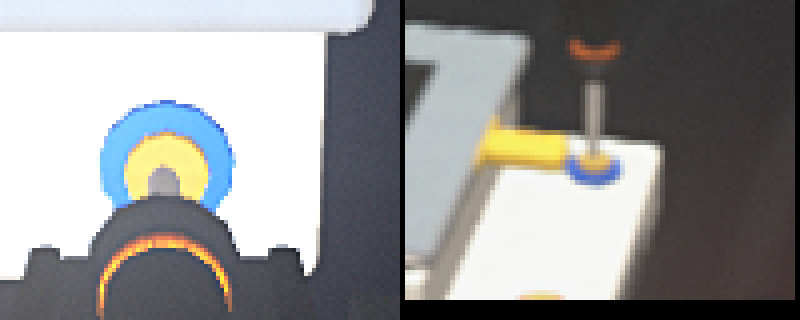

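```bash
python3 -m pendant '[[0,0,-0.015,0],[0,0,-0.025,0],[0,0,-0.03,0],[0,0,0,0],[0,-0.025,0,0],[0,-0.03,0,0],[0,-0.033,0,0],[0,-0.033,0,0]]'; python3 -m pendant '[[0,-0.033,0,0],[0,-0.033,0,0],[-0.002,-0.033,0,0],[0,-0.025,0,0],[0,-0.0135,0,0],[0,0,0,0],[0,0,0,0],[0,0,0,0]]'
python3 - <<'E'
from bench import r
from h import *
import cv2
np.set_printoptions(precision=4,suppress=True)
w=r.camera("wrist");si=r.camera("side");s=r.read_state();p=np.array(s["ee_pos"]);Rt=R.from_quat(s["eef_rot"]).as_matrix()
g=cv2.cvtColor(w["img"],cv2.COLOR_RGB2GRAY)[225:256,305:337]
m=(g<125).astype(np.uint8);n,l,st,ce=cv2.connectedComponentsWithStats(m);print(g.min(),st,ce+[305,225])
q=ray(w,(321,240),.05);print(p,"hole?",q,(q-p)@Rt)
for d in r.outline_of("probe_stand","wrist")[:3]: q=ray(w,d["bbox"][:2],.05);print(np.round(d["bbox"],1),q)
E
```

```text
time: 12.5
ee_pos: [0.4839, 0.1429, 0.1949]
eef_rot: [0.999, 0.053, 0.0, 0.0]
ft_force: [0.2, 0.6, -0.7]
width: 0.0172
grip_force: 25.0
time: 13.17
ee_pos: [0.4677, 0.2774, 0.1947]
eef_rot: [0.999, 0.053, -0.0, 0.0]
ft_force: [-0.7, -0.7, -0.5]
width: 0.0174
grip_force: 25.0
34 [[  0   0  32  31 782]
 [  4   5  17  18 210]] [[321.3197 240.4962]
 [317.4476 238.1524]]
[0.468  0.277  0.1949] hole? [0.4664 0.2759 0.05  ] [-0.0017  0.0008  0.1449]
[321.  235.1  66.7  72.3] [0.471  0.2764 0.05  ]
[321.4 363.3  43.2  14.8] [0.3358 0.2614 0.05  ]
```

```bash
python3 -m pendant '[[0,-0.002,0.02,0],[0,0,0.025,0],[0,0,0.012,0],[0,0,0.005,0],[0,0,0.005,0],[0,0,0.005,0],[0,0,0,0]]'; python3 -m pendant '[[0,0,0.01,0],[0,0,0.01,0],[0,0,0.01,0],[0,0,0.004,0],[0,0,0,0],[0,0,0,0]]'
```

```text
time: 13.9
ee_pos: [0.4673, 0.2803, 0.1229]
eef_rot: [0.999, 0.054, 0.0, 0.0]
ft_force: [-0.9, -0.4, -0.0]
width: 0.0172
grip_force: 25.0
time: 14.4
ee_pos: [0.467, 0.2804, 0.0888]
eef_rot: [0.999, 0.054, -0.0, 0.0]
ft_force: [0.6, -0.9, -0.3]
width: 0.0172
grip_force: 25.0
```

Inside the hole and moving freely; now seat it the last few mm.

```bash
python3 -m pendant '[[0,0,0.0015,0],[0,0,0.001,0],[0,0,0.001,0],[0,0,0,0],[0,0,0,0]]'
```

```text
time: 14.82
ee_pos: [0.4675, 0.2806, 0.0864]
eef_rot: [0.999, 0.054, 0.0, 0.0]
ft_force: [-1.0, -1.7, 7.1]
width: 0.0171
grip_force: 25.0
```

```bash
python3 -m pendant '[[0,0,-0.0005,0],[0,0,0,0],[0,0,0,0],[0,0,0,0],[0,0,0,0],[0,0,0,0],[0,0,0,0],[0,0,0,0]]' 0.7; python3 -m pendant '[[0,0,-0.005,0],[0,0,-0.015,0],[0,0,-0.03,0],[0,0,-0.035,0],[0,0,-0.035,0],[0,0,-0.03,0],[0,0,0,0],[0,0,0,0]]'
python3 - <<'E'
from bench import r
from h import *
import cv2
np.set_printoptions(precision=4,suppress=True)
w=r.camera("wrist");si=r.camera("side");s=r.read_state();p=np.array(s["ee_pos"]);Rt=R.from_quat(s["eef_rot"]).as_matrix()
print(p,s["joint_positions"])
b=np.array([.468,.2795,.055]);print("side pred flange/top",proj(si,[b,b+[0,0,.066]]))
for d in r.outline_of("probe","side")[:1]+r.outline_of("pointer","side")[:1]: print(np.round(d["bbox"],1))
a=cv2.resize(si["img"][230:390,190:350],None,fx=3.6,fy=3.6,interpolation=3)
cv2.imwrite("pics/back.png",a[:,:,::-1]); cv2.imwrite("pics/w3.png",w["img"][:,:,::-1])
E
```

```text
time: 15.48
ee_pos: [0.4672, 0.2804, 0.086]
eef_rot: [0.999, 0.054, -0.0, 0.0]
ft_force: [0.2, 0.3, -0.3]
width: 0.0586
grip_force: 0.0
time: 16.15
ee_pos: [0.4679, 0.2809, 0.2379]
eef_rot: [0.999, 0.054, 0.002, -0.0]
ft_force: [0.3, -1.4, -1.4]
width: 0.0605
grip_force: 0.0
[0.4669 0.2801 0.2354] [ 0.1557  0.267  -0.9091  1.6353  0.2153  1.3459 -2.2478]
side pred flange/top [[299.0472 346.1049]
 [298.6722 314.9688]]
[300.9 333.5  14.7  41. ]
[240.2 266.9  49.6  38.7]
```

View pics/back.png

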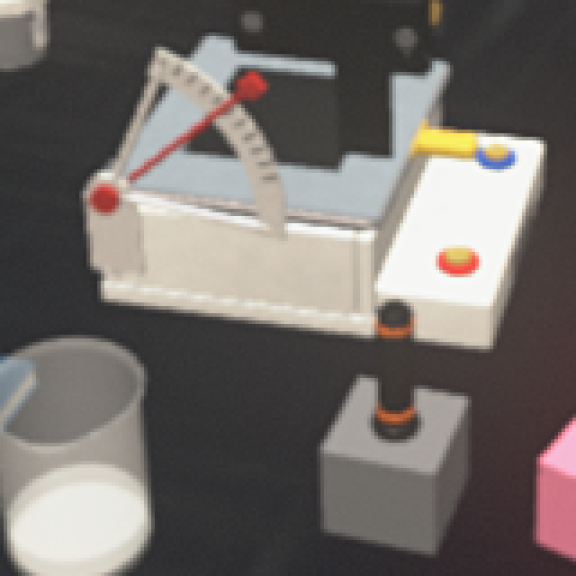

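Probe is upright with its flange on the block. Next: measure the pointer from its red pixels and move above the tab.

```bash
python3 -m pendant '[[0.004,0.03,0,0],[0.004,0.035,0,0],[0.004,0.035,0,0],[0.004,0.035,0,0],[0,0.035,0.01,0],[0,0.025,0.02,0],[0,0.01,0.02,0],[0,0,0,0]]'
python3 - <<'E'
from bench import r
from h import *
import cv2
np.set_printoptions(precision=4,suppress=True)
w=r.camera("wrist");si=r.camera("side");t=r.camera("top");s=r.read_state();p=np.array(s["ee_pos"]);Rt=R.from_quat(s["eef_rot"]).as_matrix()
print(p)
cv2.imwrite("pics/w4.png",w["img"][:,:,::-1])
h=cv2.cvtColor(si["img"],cv2.COLOR_RGB2HSV)
red=((h[...,0]<8)|(h[...,0]>172))&(h[...,1]>110)&(h[...,2]>70); red[:,:205]=0;red[:,272:]=0;red[:240]=0;red[300:]=0
ys,xs=np.nonzero(red);P=np.c_[xs,ys].astype(float)
print("n",len(xs),P.min(0),P.max(0))
hub=P[xs<226];hd=P[xs>253];print("hub",hub.mean(0),len(hub),"head",hd.mean(0),len(hd))
line=P[(xs>228)&(xs<252)];v=cv2.fitLine(line.astype(np.float32),cv2.DIST_L2,0,.01,.01).ravel();print("line",v)
yaw=.107;ch=np.array([.592,.086,0]);Rc=R.from_euler('z',yaw).as_matrix()
def onplane(c,uv,yp):
    d=Rc.T@R.from_quat(c["attitude"]).as_matrix()@np.linalg.solve(c["camera_matrix"],[*uv,1]);o=Rc.T@(c["xyz"]-ch)
    return o+d*(yp-o[1])/d[1]
a1=v[2:]-v[:2]*10;a2=v[2:]+v[:2]*10
for yp in(.09,.094,.098,.102):
    A=onplane(si,hub.mean(0),yp);B=onplane(si,hd.mean(0),yp);d=B-A
    C=onplane(si,a1,yp);D=onplane(si,a2,yp);e=D-C
    print(yp,A,B,"len",np.hypot(d[0],d[2]),"ang hub-head",np.arctan2(d[2],-d[0]),"line",np.arctan2(abs(e[2]),abs(e[0])))
d=r.outline_of("lid_tab","wrist")
h=cv2.cvtColor(w["img"],cv2.COLOR_RGB2HSV);y=(h[...,0]>20)&(h[...,0]<35)&(h[...,1]>150)&(h[...,2]>120);y[:,:200]=0;y[:,480:]=0;y[:180]=0;y[290:]=0
n,l,st,ce=cv2.connectedComponentsWithStats(y.astype(np.uint8));k=[i for i in range(1,n) if st[i,4]>150]
for i in k:
    x0,y0,ww,hh,_=st[i];print("yel",st[i]);q=ray(w,(x0+ww/2,y0+hh),.086);print(q,(q-p)@Rt)
for a in("red_stud","blue_stud"):
  for d in r.outline_of(a,"wrist")[:1]: q=ray(w,d["bbox"][:2],.042);print(a,d["score"],q,(q-p)@Rt)
E
```

```text
time: 17.02
ee_pos: [0.5032, 0.0743, 0.1817]
eef_rot: [0.999, 0.051, -0.003, 0.0]
ft_force: [0.5, 0.2, -0.4]
width: 0.0611
grip_force: 0.0
[0.505  0.0798 0.1865]
n 153 [215. 250.] [264. 288.]
hub [218.7021 284.7447] 47 head [258.9333 253.8833] 60
line [  0.8027  -0.5964 241.7179 267.4359]
0.09 [0.088  0.09   0.0779] [0.0016 0.09   0.1588] len 0.1183534316032773 ang hub-head 0.7526411934667724 line 0.7400407602066034
0.094 [0.0861 0.094  0.0808] [0.0002 0.094  0.1613] len 0.11772360435239146 ang hub-head 0.7526411934667724 line 0.7400407602066028
0.098 [0.0843 0.098  0.0837] [-0.0012  0.098   0.1637] len 0.1170937771015057 ang hub-head 0.752641193466773 line 0.7400407602066039
0.102 [0.0824 0.102  0.0865] [-0.0026  0.102   0.1661] len 0.11646394985061992 ang hub-head 0.7526411934667727 line 0.7400407602066043
yel [294 224  47  42 801]
[0.493  0.0749 0.086 ] [-0.0125  0.0036  0.1005]
red_stud 0.87 [0.4838 0.1305 0.042 ] [-0.0155 -0.0525  0.1446]
blue_stud 0.85 [0.4976 0.0214 0.042 ] [-0.0137  0.0574  0.1445]
```

```bash
python3 -m pendant '[[0,0.003,0.015,0],[0,0,0.025,0],[0,0,0.03,0],[0,0,0.025,0],[0,0,0.011,0],[0,0,0,0],[0,0,0,0]]'; python3 -m pendant '[[0,0,0,0],[0,0,0,0],[0,0,0,0],[0,0,0,0],[0,0,0,0],[0,0,0,0],[0,0,0,0],[0,0,0,0]]' 0 30;python3 -m pendant '[[0,0,0,0],[0,0,0,0],[0,0,0,0]]'
```

```text
time: 17.9
ee_pos: [0.5059, 0.076, 0.081]
eef_rot: [0.999, 0.054, 0.0, -0.0]
ft_force: [0.8, 0.3, 0.4]
width: 0.061
grip_force: 0.0
time: 18.57
ee_pos: [0.5053, 0.0771, 0.0801]
eef_rot: [0.999, 0.054, 0.0, -0.001]
ft_force: [-1.2, 11.7, -0.5]
width: 0.0156
grip_force: 24.4
time: 18.82
ee_pos: [0.5053, 0.0772, 0.0801]
eef_rot: [0.999, 0.055, 0.0, -0.001]
ft_force: [-1.7, 5.6, -0.4]
width: 0.0156
grip_force: 30.0
```

```bash
python3 -m pendant '[[0.0002,-0.0005,-0.0088,0],[0.0007,-0.0005,-0.0087,0],[0.001,0,-0.0087,0],[0.0016,0,-0.0086,0],[0.002,0,-0.0085,0],[0.0023,0,-0.0084,0],[0.0028,0,-0.0083,0],[0.0032,0,-0.0081,0]]' 0 30; python3 -m pendant '[[0.0036,0,-0.008,0],[0.004,0,-0.0078,0],[0.0044,0,-0.0076,0],[0.0048,0,-0.0073,0],[0,0,0,0],[0,0,0,0]]'
```

```text
time: 19.48
ee_pos: [0.5188, 0.0786, 0.1486]
eef_rot: [0.999, 0.054, -0.0, -0.0]
ft_force: [2.2, 6.0, -7.3]
width: 0.0154
grip_force: 30.0
time: 19.98
ee_pos: [0.5352, 0.0803, 0.1788]
eef_rot: [0.999, 0.054, -0.001, -0.0]
ft_force: [-2.5, 5.5, -3.2]
width: 0.0158
grip_force: 30.0
```

```bash
python3 -m pendant '[[0.005,-0.0004,-0.0072,0],[0.0056,-0.0004,-0.007,0],[0.006,0,-0.0069,0],[0,0,0,0],[0,0,0,0],[0,0,0,0],[0,0,0,0]]'
python3 - <<'E'
from bench import r
from h import *
import cv2
si=r.camera("side");s=r.read_state();print(s["ee_pos"],s["ft_force"])
p=s["ee_pos"]; dx=(p[0]-.5053)*.994+(p[1]-.0772)*.107;dz=p[2]-.0801;print("theta",2*np.arctan2(dx,dz))
cv2.imwrite("pics/side5.png",si["img"][:,:,::-1])
cv2.imwrite("pics/lid.png",cv2.resize(si["img"][200:320,195:355][:,:,::-1],None,fx=5,fy=5,interpolation=3))
E
```

```text
time: 20.57
ee_pos: [0.5521, 0.0822, 0.2]
eef_rot: [0.999, 0.054, 0.0, 0.0]
ft_force: [-2.5, 2.8, -2.2]
width: 0.0158
grip_force: 30.0
[0.55208725 0.082184   0.20001388] [-3.56607946  2.1413162  -2.13641061]
theta 0.7476670799602138
```

View pics/lid.png

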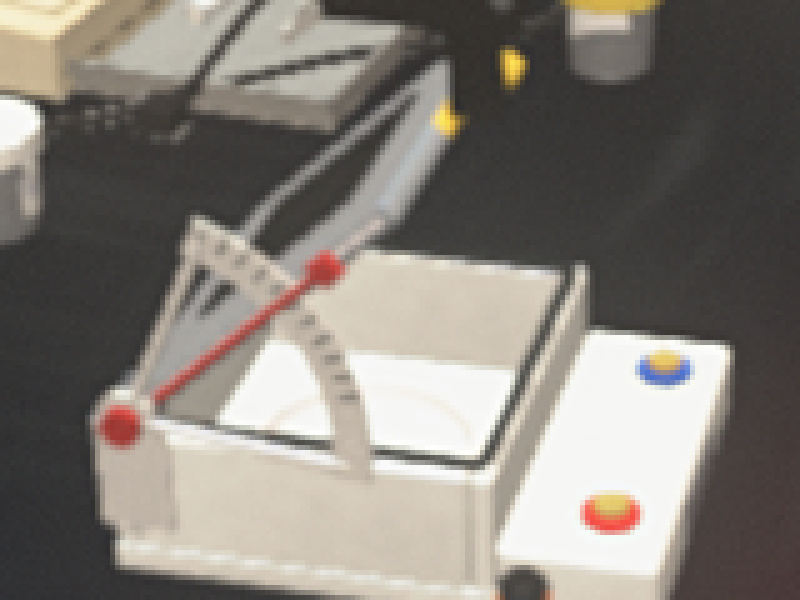

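The lid's left edge runs along the pointer. Its front-left corner is at crop (385,215) with the lower corner near (400,226), and I'll check both numerically.

Run:
```python
from bench import r
from h import *
np.set_printoptions(precision=1,suppress=True)
si=r.camera("side")
def P(th,rad,y,n): return loc([.592,.086,.107],[.085-rad*np.cos(th)+n*np.sin(th),y,.08+rad*np.sin(th)+n*np.cos(th)])[0]
print("hub",(proj(si,P(0,0,.096,0))[0]-(195,200))*5)
for th in(.68,.72,.745,.77,.82):
    print(th,"head",(proj(si,P(th,.1175,.096,0))[0]-(195,200))*5,"top",(proj(si,P(th,.154,.079,.006))[0]-(195,200))*5,"bot",(proj(si,P(th,.154,.079,-.006))[0]-(195,200))*5,"Rtop",(proj(si,P(th,.154,-.079,.006))[0]-(195,200))*5)
```

```text
hub [119.5 428.6]
0.68 head [336.  291.4] top [411.  211.3] bot [431.4 235.7] Rtop [515.5  37.1]
0.72 head [327.7 282.1] top [399.7 199.2] bot [421.2 223.1] Rtop [505.8  26.3]
0.745 head [322.3 276.4] top [392.4 191.8] bot [414.5 215.3] Rtop [499.6  19.7]
0.77 head [316.8 270.7] top [384.9 184.6] bot [407.6 207.6] Rtop [493.2  13.3]
0.82 head [305.3 259.7] top [369.4 170.4] bot [393.3 192.7] Rtop [479.9   0.8]
```

Run:
```python
from bench import r
from h import *
import cv2
np.set_printoptions(precision=1,suppress=True)
si=r.camera("side")
def P(th,rad,y,n): return loc([.592,.086,.107],[.085-rad*np.cos(th)+n*np.sin(th),y,.08+rad*np.sin(th)+n*np.cos(th)])[0]
f=lambda *a:proj(si,P(*a))[0]
for th in(.65,.7,.75):
  for rad in(.135,.145,.154): print(th,rad,"top",f(th,rad,.079,.006),"bot",f(th,rad,.079,-.006))
print("hinge",f(0,0,.079,0),"tab pts",f(.75,.19,.008,.006),f(.75,.16,.008,.006))
g=cv2.cvtColor(si["img"],cv2.COLOR_RGB2GRAY)
print("cols",list(range(255,290)))
for v in range(226,256): print(v,g[v,255:290])
```

```text
0.65 0.135 top [271.1 248.7] bot [275.1 253.6]
0.65 0.145 top [275.2 246.3] bot [279.1 251.2]
0.65 0.154 top [278.8 244.1] bot [282.8 249.1]
0.7 0.135 top [268.7 246. ] bot [272.9 250.8]
0.7 0.145 top [272.6 243.4] bot [276.8 248.2]
0.7 0.154 top [276.1 241.1] bot [280.3 245.9]
0.75 0.135 top [266.2 243.4] bot [270.6 248.1]
0.75 0.145 top [269.9 240.6] bot [274.3 245.3]
0.75 0.154 top [273.2 238.1] bot [277.6 242.8]
hinge [222.2 281. ] tab pts [296.5 211.4] [285.7 219.8]
cols [255, 256, 257, 258, 259, 260, 261, 262, 263, 264, 265, 266, 267, 268, 269, 270, 271, 272, 273, 274, 275, 276, 277, 278, 279, 280, 281, 282, 283, 284, 285, 286, 287, 288, 289]
226 [ 61  59  65  75  82  90  85  61  67  95 127 142 133 108  79  58  55  67
 108 148 168 171 170 173 182 191 190 189 193 185 145  87  57  53  54]
227 [ 54  55  57  57  56  58  56  64  96 129 136 115  91  69  58  56  62  90
 134 162 171 169 169 177 187 190 184 177 166 145 104  65  53  54  56]
228 [ 58  59  56  55  52  58  78 105 130 135 112  82  62  58  56  57  79 124
 158 170 170 169 172 183 189 187 181 166 147 111  75  53  53  56  56]
22
[... 3266 characters left out ...]
62 152 132 141 175 203 216 219 217 213 212
 222 230 232 223 205 189 169 156 142 137 133 126 118 117 109  92  80]
252 [161 150 133 114 105 108 122 129 129 147 179 202 210 211 212 214 214 217
 220 222 224 220 215 212 209 209 214 222 228 218 203 200 187 159 139]
253 [155 129 109  98  97 100 106 114 135 173 202 211 211 209 210 210 209 210
 209 209 210 208 209 208 210 212 216 220 221 219 212 215 211 204 205]
254 [151 128 102  94  94  93  98 116 148 184 207 211 210 210 210 210 209 207
 207 205 207 207 207 208 207 206 206 207 207 206 205 206 208 208 212]
255 [154 129  99  92  92  91 101 134 174 201 211 210 209 208 209 209 208 206
 205 206 206 207 208 208 206 205 204 205 205 207 205 205 203 204 205]
```

Run:
```python
from bench import r
from h import *
import cv2
np.set_printoptions(precision=1,suppress=True,linewidth=200)
si=r.camera("side");a=cv2.imread("pics/side1.png");b=si["img"][:,:,::-1]
def P(th,rad,y,n): return loc([.592,.086,.107],[.085-rad*np.cos(th)+n*np.sin(th),y,.08+rad*np.sin(th)+n*np.cos(th)])[0]
f=lambda *q:proj(si,P(*q))[0]
for n in(.006,0,-.006): print("shut",n,f(0,.154,.079,n),f(0,.1,.079,n),f(0,.154,-.079,n))
ga=cv2.cvtColor(a,cv2.COLOR_BGR2GRAY)
print("cols 284..302")
for v in range(278,300): print(v,ga[v,284:303])
# profile across lid edge at 75% in open pose, perpendicular, left face: BGR
for rad in(.13,.14,.148):
  for n in(.012,.009,.006,.003,0,-.003,-.006,-.009):
    u,v=f(.745,rad,.079,n);px=cv2.getRectSubPix(b,(1,1),(float(u),float(v)))[0,0];print(rad,n,(round(u,1),round(v,1)),px)
```

```text
shut 0.006 [297.8 288.1] [270.7 284.7] [315.4 248.7]
shut 0 [297.9 290.7] [270.9 287.3] [315.3 251.1]
shut -0.006 [297.9 293.3] [271.  289.8] [315.3 253.4]
cols 284..302
278 [185 192 192 191 192 191 193 192 193 191 191 192 194 194 196 192 176 151 134]
279 [192 192 191 192 191 192 192 193 193 192 192 193 194 193 193 186 167 142 136]
280 [192 191 191 191 192 191 192 194 193 192 193 192 192 194 189 179 154 138 145]
281 [191 192 193 192 192 191 191 192 194 194 193 193 195 193 187 169 144 139 151]
282 [190 191 191 191 192 192 192 194 193 195 194 193 195 190 181 157 142 145 154]
283 [190 191 192 191 191 191 193 194 193 193 193 194 193 187 170 144 138 151 155]
284 [191 189 189 190 191 191 192 193 194 191 192 193 190 181 159 137 141 153 152]
285 [192 189 189 190 190 192 191 192 192 191 191 193 187 174 146 133 144 154 152]
286 [191 191 190 191 191 190 191 190 192 191 192 189 181 161 135 136 150 153 152]
287 [192 193 193 194 192 190 191 192 190 192 191 187 174 150 133 142 153 154 160]
288 [186 189 190 190 190 190 191 191 191 192 191 183 163 137 136 150 154 154 178]
289 [178 181 183 181 181 183
[... 1702 characters left out ...]
.14 -0.003 (np.float64(271.6), np.float64(245.8)) [102 105 108]
0.14 -0.006 (np.float64(272.7), np.float64(247.0)) [63 65 67]
0.14 -0.009 (np.float64(273.8), np.float64(248.1)) [63 66 65]
0.148 0.012 (np.float64(269.0), np.float64(237.7)) [165 168 171]
0.148 0.009 (np.float64(270.1), np.float64(238.9)) [169 171 173]
0.148 0.006 (np.float64(271.2), np.float64(240.1)) [187 183 181]
0.148 0.003 (np.float64(272.4), np.float64(241.2)) [173 175 176]
0.148 0 (np.float64(273.5), np.float64(242.4)) [153 156 159]
0.148 -0.003 (np.float64(274.6), np.float64(243.6)) [103 106 107]
0.148 -0.006 (np.float64(275.7), np.float64(244.7)) [62 64 65]
0.148 -0.009 (np.float64(276.8), np.float64(245.9)) [59 62 62]
```

Run:
```python
from bench import r
s=r.read_state();print(s["time"],s["ee_pos"],s["grip_force"],s["width"]);print(r.close_job())
```

```text
20.7667 [0.55211104 0.0821852  0.20001602] 30.001459977356717 0.01602008908477178
the job is handed in; nothing more can be done
None
```

Job handed in at 20.8 s: the probe touched the red stud and then the blue, and is back upright and fully down in its stand; the fingers hold the lid at about 0.75 rad, in line with the pointer (measured at 0.74–0.77 rad), and I saw no sign of anything else being moved.

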